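Drop a spent battery pack through the spring flap of the collection bin

TASK

Put the spent battery pack that waits on the lane of the black collection bin into the bin without grasping it: with one finger press the sprung flap open and keep it open while the other finger gently pushes the pack along the lane and over the edge into the bin. Then take the fingers away so that the flap swings shut by itself. Never pinch or lift the pack, and leave the meter box, the spare pack, the screwdriver and the lamp alone.

Things in the scene. Friction and masses are not known exactly. Their poses are not given: they have to be found in the camera images.
- bin: Fixed black collection bin, 216 (x) x 120 (y) x 162 mm. Origin on the table below the mouth edge, midway between the side walls; x = push direction, away from the robot; y left; z up (all mm below in this frame). Near part, x=-132..0: solid block, deck at z=110 (y=-56..0), sunk to z=96 under the flap (y=0..56). Left wall y=56..60, up to z=162, carries the flap's hinge. Right wall y=-60..-56, up to z=122.
- mouth (a point): Middle of the lane on the mouth edge: (0, -30, 110) in the bin's frame. The lane is the strip of deck faced with dark steel, y=-56..-4, x=-132..0, open at its near end, between the right wall (top z=122) and a low inner guide (y=-4..0, top z=118).
- pit (a point): Centre of the pit's floor: (40, 0, 5) in the bin's frame. The pit is where the pack must end: x=0..80, y=-56..56, covered by the flap alone; far wall x=80..84, top z=122.
- flap (a joint): Opening angle of the L-shaped flap (3 mm aluminium sheet), rad: 0 shut, 0.68 hard stop. A spring shuts it. Hinge along the bin's x at y=54, z=158. Shut, it slopes 27 degrees down from the hinge towards -y; opening swings it further down (slope = 27 degrees + joint). Pressing takes about 2 to 7 N. With a downward fingertip on it 9 mm above the deck, centred at y=22..32, it is 0.4 to 0.6 rad open.
- press (a point): Point on the upper face of the flap's press strip, about (-60, 24, 144) in the bin's frame when shut; moves with the flap. The strip, 60 mm from hinge to free edge, runs x=-125..2 beside the lane, above the deck. A finger may press it down anywhere along it and slide along x, on to the wide leaf in the same plane.
- leaf (a point): Middle of the upper face of the flap's wide leaf, about (40, 12, 138) in the bin's frame when shut; moves with the flap. The leaf, 96 mm from hinge to free edge, covers the pit, x=2..79. Shut, its near end stands across the lane and stops the pack; pushing the pack against it does not open it. Open 0.4 rad or more, it leaves the pit clear for the pack.
- pack: The spent battery pack to be pushed in: grey plastic block 50 (x) x 34 (y) x 20 mm (z) with a paper label on top, about 70 g. Origin at the centre of its underside; x along its length. It starts lying flat on the lane, its length roughly along the lane, and its front face up to 45 mm short of the mouth edge.
- meter: Bystander: aluminium meter box 110 x 90 x 50 mm with a panel meter on top. Origin at the centre of its underside.
- spare: Bystander: larger grey battery pack 76 x 48 x 26 mm lying on the table. Origin at the centre of its underside.
- driver: Bystander: screwdriver about 160 mm long lying on the table.
- lamp: Bystander: small test bulb on a round black foot of 44 mm diameter, 47 mm high. Origin at the centre of its underside.

How it is judged:
By the outcome, as a careful person would: the job done as asked, in the order asked, and still so for the second after the job is handed in, with the robot touching nothing.
It also fails if it takes over 40 s, if anything falls off the work surface, if the arm or the gripper's body presses on something with over 40 N, if the wrist force passes 120 N, or if a joint passes its speed limit or range.

ROBOT

A 6-joint arm with a two-finger parallel gripper is mounted at the origin on the work surface. World frame = base frame: x ahead of the robot, y to its left, z up, the work surface at z = 0. Lengths are in m, angles in rad, forces in N, time in s.
With the tool pointing down it reaches from about 0.3 to 0.775 m from the base axis. Payload 14.6 kg.
Tool frame: the origin (TCP) lies at the centre of the arm's flange, where the gripper is bolted on; the fingertips stand 199 mm ahead of it and the grasp point (between the pads) lies 180 mm ahead of it; z points along the fingers, y is the line along which they close (so a half turn about z gives the same grasp; the last joint's range is limited). The gripper opens to 94 mm and grips with 3 to 60 N. Pads are 16 mm wide; open, the fingers measure 119 mm over their backs; the gripper's body (75 mm by 177 mm) begins 78 mm behind the grasp point.
Start: joints at [1.124, 0.3, 1.521, -0, 1.321, -0.067], TCP at [0.204, 0.511, 0.405] pointing down, gripper open.
Joint ranges: [-3.03, 3.03], [-0.79, 2.21], [0.23, 2.52], [-1.04, 4.18], [0, 3.07], [-2.55, 2.55]. Speed limits (rad/s): [2.22, 2.22, 2.57, 3.14, 3.14, 3.14].

INTERFACE

Orientations are given as [roll, pitch, yaw] about the fixed x, y, z axes, in that order (R = Rz(yaw) Ry(pitch) Rx(roll)).
In Python, from station import ctrl gives the robot as it stands. The module is installed in compiled form; this text tells all that it offers.
- The arm moves only by the tool servo_tool, never from a script. Its argument "motion" is a list of rows, each a list of 5 numbers: the closure, from 0 (fully open) to 1 (shut), then the shift along the world's x, y, z in cm, then the turn about the world's z in degrees. A call has 1 to 20 rows; each row is the pose to reach, as a shift and turn from the pose commanded when the call began; what a row does not reach only later rows make up. A row lasts 1/8 s, in which the tool goes at most 62.5 mm and 10.7 degrees, less where a joint would pass 70% of its speed; a pose out of reach is approached as far as the arm can. A call with a gripper value outside its range is refused whole. The fingers move at their own pace and stop on an object; "squeeze" is the grip in N (left out, the last holds). Time passes only in rows, so rows that repeat a pose let the fingers close. It gives the time, the measured TCP pose, the force, the opening and the grip force at its end, in the units of the state.
- ctrl.get_obs(): the state, without advancing time (a new reading comes with each control period).
- ctrl.camera(name): name is "scene" or "top" or "wrist"; returns a dict with "image" (384x512x3 uint8, red, green, blue), "fx", "fy", "cx", "cy" (pixels), "dist" ([k1, k2, p1, p2, k3] as OpenCV has them; the pictures are not rectified), "camera_from_world" (4x4, takes a point from world to camera coordinates); the wrist camera has in their place "hand_eye" (4x4, takes a point from camera to tool coordinates, whose origin is the TCP and whose axes are the flange's). Camera axes: x right, y up, looking along -z (the intrinsics and any distortion apply to the point x, -y, -z); pixel columns grow to the right and rows downward; lengths in m; the calibration is good to about 2 mm. A picture is of the moment at which its call begins: read the wrist's pose just before it. There is no depth.
- ctrl.hand_in(): hands the job in; it is judged then, once.
The state is a dict: "time_s": time; "qpos": joint angles; "joint_vel": joint speeds; "tau": joint torques, N m; "ee_pos": TCP position; "eef_rot": TCP orientation; "force": force on the tool from outside, world axes, zero at the start; "moment": the same for the moment, N m; "grip_width": finger opening in m; "grip_force": force on a finger pad.
Only numpy, scipy, OpenCV 4.12 (cv2) and the standard library are available. Lean on these libraries where they do the work, as an engineer would, in place of code of your own. Each camera call takes 0.05 s, during which the arm holds its last target. There are 200 camera calls.

## Working session

There is one attempt and no reset: what is moved stays moved. The work goes in short steps, Python scripts to look and compute and a tool call to move; the robot and the scene stay as the last step left them, time stands still between calls to the robot, and variables do not carry over. Pictures are saved under pics/ and viewed, at most 10 in all, crops included, and the job is handed in when it is done.

Besides the shell and the picture viewer there is one more tool, called after "Call:" as name(argument=value, ...), one argument or row to a line, values as JSON. servo_tool: Moves the arm, as the interface text tells. Its arguments: {"type":"object","properties":{"motion":{"type":"array","items":{"type":"array","items":{"type":"number"}}},"squeeze":{"type":"number"}},"required":["motion"]}

```bash
mkdir -p pics; python3 - <<'E'
from station import ctrl
import cv2,pickle
o=ctrl.get_obs();print(o)
d={}
for n in("scene","top"):
    c=ctrl.camera(n);d[n]=c;cv2.imwrite(f"pics/{n}0.png",c["image"][:,:,::-1])
    print({k:v for k,v in c.items() if k!="image"})
pickle.dump(d,open("cams.pkl","wb"))
E
```

```text
{'time_s': 0.0, 'qpos': array([ 1.12440898e+00,  3.00460033e-01,  1.52159951e+00,  3.07315939e-08,
        1.32068984e+00, -6.66266278e-02]), 'joint_vel': array([-0.00036564,  0.00126883,  0.00045359, -0.00126862, -0.00068427,
        0.00037658]), 'tau': array([-3.03644221e-03, -5.31812239e+01, -3.52721035e+01,  7.08875502e-02,
        2.44569022e-02, -7.80450205e-05]), 'ee_pos': array([0.20388388, 0.5107734 , 0.40408447]), 'eef_rot': array([-3.14043850e+00, -7.70412694e-05,  2.76183188e+00]), 'force': array([-0.11063435,  0.04826052, -0.28464153]), 'moment': array([-0.02079183, -0.00220521,  0.03762353]), 'grip_force': 0.0, 'grip_width': 0.09386873821170305}
{'fx': 366.8679886673439, 'fy': 366.8679886673439, 'cx': 248.44333788966551, 'cy': 198.04588649294013, 'dist': array([0.03058178, 0.        , 0.        , 0.        , 0.        ]), 'camera_from_world': array([[-0.34569043,  0.93816231, -0.01869763,  0.20364999],
       [-0.56727125, -0.19307032,  0.80057928,  0.20372345],
       [ 0.74746335,  0.28735922,  0.59893507, -1.58824158],
       [ 0.        ,  0.        ,  0.        ,  1.        ]])}
{'fx': 399.257200200857, 'fy': 399.257200200857, 'cx': 253.17527418448685, 'cy': 194.19874375984847, 'dist': array([-0.03607564,  0.        ,  0.        ,  0.        ,  0.        ]), 'camera_from_world': array([[ 0.01213267, -0.99992108, -0.00326013, -0.00230145],
       [ 0.9830093 ,  0.01133014,  0.18320574, -0.59010359],
       [-0.18315434, -0.00542751,  0.98306919, -1.01938869],
       [ 0.        ,  0.        ,  0.        ,  1.        ]])}
```

View pics/top0.png

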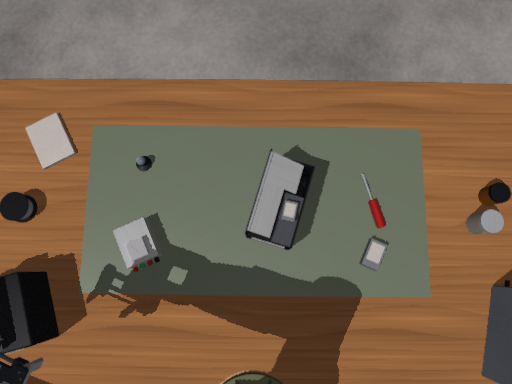

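View pics/scene0.png

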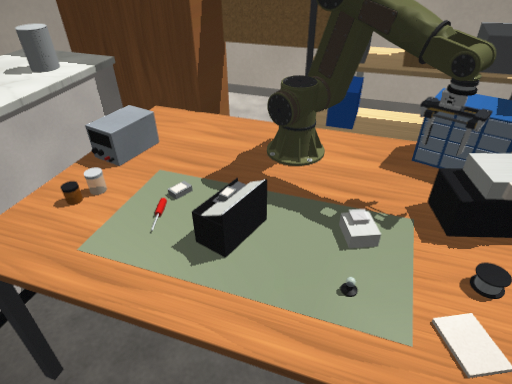

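The top view shows the bin around (280,198), push direction up and tilted right. The pack's label is near (290,210), the lamp at (143,162), the meter at (137,245), the driver at (373,203) and the spare at (375,253). I'll enlarge the bin.

```bash
python3 - <<'E'
import pickle,cv2
d=pickle.load(open("cams.pkl","rb"))
im=d["top"]["image"][140:260,230:330,::-1]
cv2.imwrite("pics/crop.png",cv2.resize(im,None,fx=5,fy=5,interpolation=cv2.INTER_CUBIC))
E
```

```text
(no output)
```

View pics/crop.png

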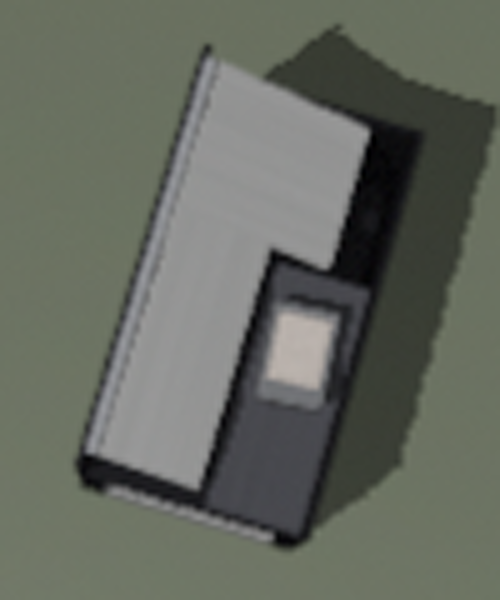

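The enlarged crop shows these points (crop px):

- **Left wall top:** (82,458) to (208,48)
- **Right wall:** far corner (420,133)
- **Flap:** strip corners (198,490) and (272,252), leaf free edge (332,270) to (370,128)
- **Pack top:** about (275,300), (340,310), (325,408), (258,397), including its front face

I'll cast rays onto the known heights.

```bash
cat > h.py <<'E'
import numpy as np,cv2
def ray(c,px,T=None):
    K=np.array([[c["fx"],0,c["cx"]],[0,c["fy"],c["cy"]],[0,0,1]])
    n=cv2.undistortPoints(np.array(px,float).reshape(-1,1,2),K,np.array(c["dist"]))[:,0]
    W=np.linalg.inv(c["camera_from_world"]) if T is None else T
    d=np.c_[n[:,0],-n[:,1],-np.ones(len(n))]@W[:3,:3].T
    return W[:3,3],d
def plane(c,px,z,T=None):
    o,d=ray(c,px,T);return o+d*((np.asarray(z)-o[2])/d[:,2])[:,None]
def fit(b,w):  # 2D rigid: world = R b + t
    bm,wm=b.mean(0),w.mean(0);A=(b-bm);B=(w-wm)
    yaw=np.arctan2((A[:,0]*B[:,1]-A[:,1]*B[:,0]).sum(),(A*B).sum())
    R=np.array([[np.cos(yaw),-np.sin(yaw)],[np.sin(yaw),np.cos(yaw)]])
    t=wm-R@bm;return yaw,R,t,w-(b@R.T+t)
E
python3 - <<'E'
import pickle
from h import *
c=pickle.load(open("cams.pkl","rb"))["top"]
f=lambda p:(np.array(p,float)+.5)/5-.5+[230,140]
P=[(82,458),(208,48),(420,133),(198,490),(272,252),(332,270),(370,128)]
B=np.array([(-132,60,162),(84,60,162),(84,-60,122),(-125,.5,130.8),(2,.5,130.8),(2,-31.5,114.4),(79,-31.5,114.4)])/1e3
w=plane(c,f(P),B[:,2])
yaw,R,t,r=fit(B[:,:2],w[:,:2]);print(np.degrees(yaw),t,np.round(r*1e3,1))
im=c["image"].astype(int);m=((im.min(2)>150)).astype(np.uint8)
m[:198]=0;m[:,:280]=0;m[222:]=0;m[:,302:]=0
cn=max(cv2.findContours(m,0,1)[0],key=cv2.contourArea);rc=cv2.minAreaRect(cn);print(rc)
q=plane(c,[rc[0]],[.13])[:,:2];print("label in bin",(q-t)@R*1e3)
q=plane(c,f([(275,300),(340,310),(325,408),(258,397)]),[.13]*4)[:,:2];print((q-t)@R*1e3)
x=plane(c,cv2.boxPoints(rc),[.13]*4)[:,:2];print((x-t)@R*1e3)
E
```

```text
-15.970772215939608 [ 0.5880192  -0.07220752] [[ 2.8 -1.7]
 [-1.7 -1.4]
 [-0.3  4. ]
 [ 0.3  1.1]
 [-2.6 -0.4]
 [ 0.5 -1.3]
 [ 1.  -0.2]]
((289.48077392578125, 209.59616088867188), (10.198039054870605, 13.139781951904297), 11.309932708740234)
label in bin [[-44.0118922  -27.18103621]]
[[-23.27825173  -8.71227699]
 [-18.87576482 -41.10484478]
 [-68.23274282 -47.12613638]
 [-72.44055122 -13.9446784 ]]
[[-61.55305543 -15.95947706]
 [-28.64874629 -13.26098205]
 [-26.38190821 -38.46268625]
 [-59.27226511 -41.01067564]]
```

Call:
servo_tool(
  motion=[
    [0.54, 2, -4, 0, 1],
    [0.54, 4.7, -9, 0, 2],
    [0.54, 7.5, -14.4, 0, 3],
    [0.54, 10.3, -19.8, 0, 4],
    [0.54, 13.1, -25.2, 0, 5],
    [0.54, 15.9, -30.5, 0, 5.8],
    [0.54, 18.7, -35.9, 0, 5.8],
    [0.54, 21.5, -41.3, 0, 5.8],
    [0.54, 24.3, -46.6, 0, 5.8],
    [0.54, 27, -51.6, 0, 5.8],
    [0.54, 28.6, -54.6, 0, 5.8],
    [0.54, 29.2, -55.9, 0, 5.8],
    [0.54, 29.2, -55.9, 0, 5.8],
    [0.54, 29.2, -55.9, 0, 5.8],
  ],
  squeeze=5,
)

```text
time_s: 1.85
ee_pos: [0.4956, -0.0472, 0.4047]
eef_rot: [3.141, -0.0, 2.864]
force: [-0.6, 1.2, 0.3]
grip_width: 0.0436
grip_force: 0.0
```

```bash
python3 - <<'E'
from station import ctrl
import cv2,pickle
o=ctrl.get_obs();print(o["ee_pos"],o["eef_rot"],o["grip_width"],o["time_s"])
c=ctrl.camera("wrist");c["obs"]=o;pickle.dump(c,open("w.pkl","wb"));print(c["hand_eye"],c["fx"])
cv2.imwrite("pics/w1.png",c["image"][:,:,::-1])
E
```

```text
[ 0.49555327 -0.04718234  0.40470036] [ 3.14145739e+00 -9.11939193e-05  2.86404493e+00] 0.0436308290112098 1.85
[[ 7.14956412e-04  9.61124968e-01  2.76112811e-01  8.07774093e-02]
 [ 9.99999742e-01 -6.67849583e-04 -2.64635740e-04 -7.81122296e-04]
 [-6.99461921e-05  2.76112929e-01 -9.61125198e-01  2.13115386e-02]
 [ 0.00000000e+00  0.00000000e+00  0.00000000e+00  1.00000000e+00]] 270.47952492091747
```

View pics/w1.png

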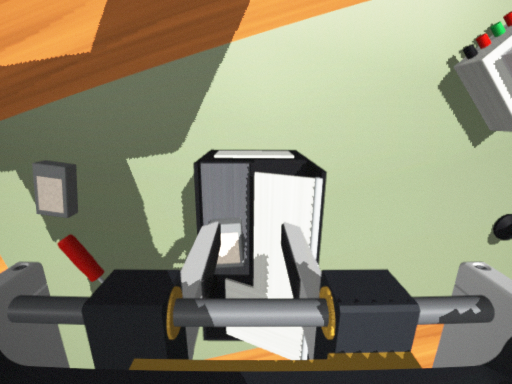

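The wrist view looks back along the lane. The lane's near end is at about (202,163)–(248,164), the pack at (230,245) behind the left finger, and the strip's near corner at (255,172). I'll enlarge it to check the lateral alignment.

```bash
python3 - <<'E'
import pickle,cv2
im=pickle.load(open("w.pkl","rb"))["image"][145:285,185:335,::-1]
cv2.imwrite("pics/crop2.png",cv2.resize(im,None,fx=4,fy=4,interpolation=cv2.INTER_CUBIC))
E
```

```text
(no output)
```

View pics/crop2.png

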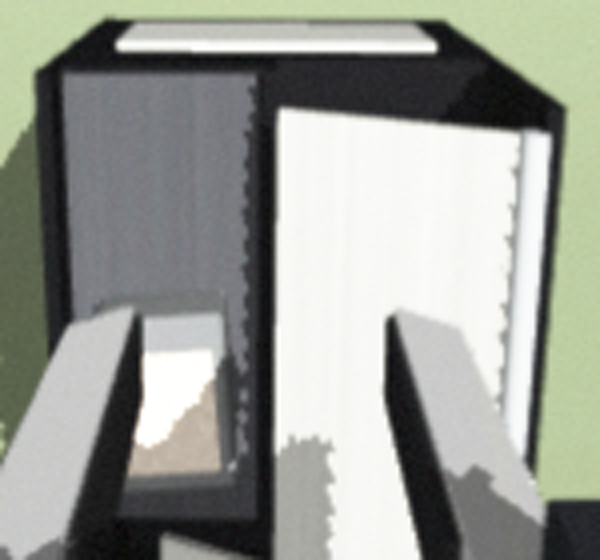

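```bash
python3 - <<'E'
import pickle
from h import *
from scipy.spatial.transform import Rotation as Ro
c=pickle.load(open("w.pkl","rb"));o=c["obs"]
T=np.eye(4);T[:3,:3]=Ro.from_euler("xyz",o["eef_rot"]).as_matrix();T[:3,3]=o["ee_pos"]
W=T@c["hand_eye"];f=lambda p:(np.array(p,float)+.5)/4-.5+[185,145]
P=[(62,72),(258,73),(277,108),(565,105),(37,72),(258,518)]
B=np.array([(-132,-56,110),(-132,-4,110),(-125,.5,130.8),(-132,60,162),(-132,-60,122),(0,-4,110)])/1e3
w=plane(c,f(P),B[:,2],W)
yaw,R,t,r=fit(B[:,:2],w[:,:2]);print(np.degrees(yaw),t,np.round(r*1e3,1))
b=lambda q:np.round((q[:,:2]-t)@R*1e3,1)
print("pack rear top L,R, front R:",b(plane(c,f([(142,314),(225,313),(235,485)]),[.13]*3,W)))
print("TCP",b(o["ee_pos"][None]),"tool yaw",np.degrees(o["eef_rot"][2])-180-np.degrees(yaw))
for y in(.0281,-.0281):
    g=T@np.array([0,y,.199,1]);print("finger",b(g[None]),g)
E
```

```text
-16.051540582263755 [ 0.58674885 -0.07062806] [[ 1.7  0.8]
 [ 1.3 -1.2]
 [-0.6 -0.5]
 [-0.6 -0.5]
 [-0.1  1.5]
 [-1.6 -0.1]]
pack rear top L,R, front R: [[-72.6 -33.8]
 [-73.  -12.9]
 [-24.2 -10.6]]
TCP [[-94.1  -2.7]] tool yaw 0.1492276926567513
finger [[-94.2  25.4]] [ 0.50324254 -0.02012686  0.20570417  1.        ]
finger [[-94.1 -30.8]] [ 0.48784385 -0.0741761   0.20569656  1.        ]
```

Call:
servo_tool(
  motion=[
    [0.54, 0, 0, -2, 0],
    [0.54, 0, 0, -4, 0],
    [0.54, 0, 0, -5, 0],
    [0.54, 0, 0, -6, 0],
    [0.54, 0, 0, -7, 0],
    [0.54, 0, 0, -7.7, 0],
    [0.54, 0, 0, -8.3, 0],
    [0.54, 0, 0, -8.6, 0],
    [0.54, 0, 0, -8.6, 0],
    [0.54, 0, 0, -8.6, 0],
  ],
)

```text
time_s: 3.15
ee_pos: [0.4959, -0.0484, 0.3187]
eef_rot: [-3.141, -0.0, 2.863]
force: [0.1, -3.1, 0.6]
grip_width: 0.0431
grip_force: 1.4
```

```bash
python3 - <<'E'
from station import ctrl
import cv2,numpy as np
o=ctrl.get_obs();print(o["ee_pos"],o["force"],o["grip_width"])
a=ctrl.camera("wrist")["image"];s=ctrl.camera("scene")["image"][150:270,170:300]
s=cv2.resize(s,None,fx=3,fy=3,interpolation=cv2.INTER_CUBIC)
s=cv2.copyMakeBorder(s,0,384-360,0,0,cv2.BORDER_CONSTANT)
cv2.imwrite("pics/d1.png",np.hstack([a[:,120:520],s])[:,:800,::-1])
E
```

```text
[ 0.49587193 -0.04835346  0.31867537] [ 0.07868376 -3.06761589  0.60288275] 0.0430919570020013
```

View pics/d1.png

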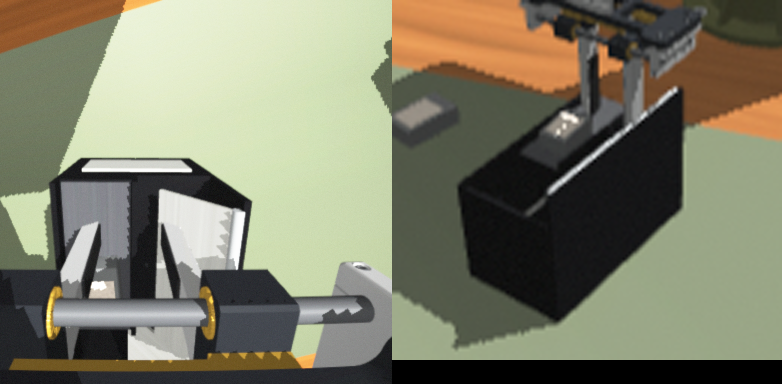

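Flap is held open (view: strip pressed down under the right finger, the pack still in place in front of the left finger). Now a gentle push.

Call:
servo_tool(
  motion=[
    [0.54, 0.38, -0.11, 0, 0],
    [0.54, 0.77, -0.22, 0, 0],
    [0.54, 1.15, -0.33, 0, 0],
    [0.54, 1.54, -0.44, 0, 0],
    [0.54, 1.92, -0.55, 0, 0],
    [0.54, 2.31, -0.66, 0, 0],
    [0.54, 2.69, -0.77, 0, 0],
    [0.54, 3.08, -0.88, 0, 0],
    [0.54, 3.46, -1.0, 0, 0],
    [0.54, 3.84, -1.1, 0, 0],
    [0.54, 4.23, -1.22, 0, 0],
    [0.54, 4.61, -1.33, 0, 0],
    [0.54, 5.0, -1.44, 0, 0],
    [0.54, 5.38, -1.55, 0, 0],
    [0.54, 5.38, -1.55, 0, 0],
  ],
)

```text
time_s: 5.12
ee_pos: [0.55, -0.0638, 0.3187]
eef_rot: [3.142, 0.001, 2.863]
force: [-0.4, -2.4, 1.8]
grip_width: 0.0434
grip_force: 1.4
```

```bash
python3 - <<'E'
from station import ctrl
import cv2,numpy as np
o=ctrl.get_obs();print(o["ee_pos"],o["force"],o["grip_width"])
a=ctrl.camera("top")["image"][140:260,230:330];s=ctrl.camera("scene")["image"][150:270,170:300]
r=lambda s:cv2.resize(s,None,fx=3.4,fy=3.4,interpolation=cv2.INTER_CUBIC)
cv2.imwrite("pics/d2.png",np.hstack([r(a),r(s)])[:,:800,::-1])
E
```

```text
[ 0.55000185 -0.06382576  0.31870436] [-0.39514211 -2.37374259  1.75217377] 0.04338291029352305
```

View pics/d2.png

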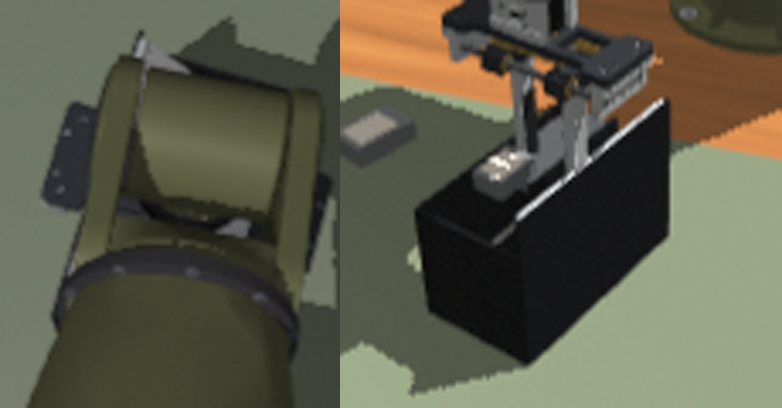

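The scene view shows the pack overhanging the mouth edge, with the flap still held open. I'll push on over the edge.

Call:
servo_tool(
  motion=[
    [0.54, 0.38, -0.11, 0, 0],
    [0.54, 0.77, -0.22, 0, 0],
    [0.54, 1.15, -0.33, 0, 0],
    [0.54, 1.54, -0.44, 0, 0],
    [0.54, 1.92, -0.55, 0, 0],
    [0.54, 2.31, -0.66, 0, 0],
    [0.54, 2.69, -0.77, 0, 0],
    [0.54, 3.08, -0.88, 0, 0],
    [0.54, 3.46, -1.0, 0, 0],
    [0.54, 3.84, -1.1, 0, 0],
    [0.54, 3.84, -1.1, 0, 0],
    [0.54, 3.84, -1.1, 0, 0],
    [0.54, 3.84, -1.1, 0, 0],
  ],
)

```text
time_s: 6.85
ee_pos: [0.5882, -0.0748, 0.3188]
eef_rot: [-3.142, 0.001, 2.863]
force: [1.5, -3.3, 2.0]
grip_width: 0.0432
grip_force: 1.5
```

```bash
python3 - <<'E'
from station import ctrl
import cv2,numpy as np
o=ctrl.get_obs();print(o["ee_pos"],o["force"],o["grip_width"])
a=ctrl.camera("wrist")["image"][:,100:450];s=ctrl.camera("scene")["image"][150:270,170:300]
s=cv2.resize(s,None,fx=3.2,fy=3.2,interpolation=cv2.INTER_CUBIC)
cv2.imwrite("pics/d3.png",np.hstack([a,s])[:,:800,::-1])
E
```

```text
[ 0.58815992 -0.07480354  0.31881142] [ 1.48072275 -3.30053562  1.96424242] 0.04317238488443769
```

View pics/d3.png

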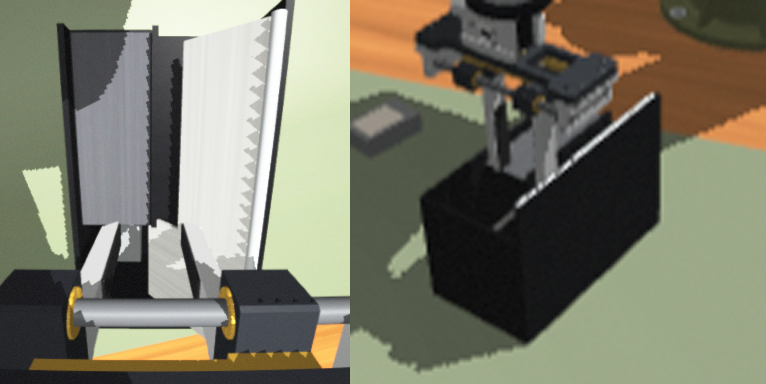

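The lane is empty and the pack shows inside the pit at about (130,243), below the mouth edge. Next I'll withdraw straight up and back off.

Call:
servo_tool(
  motion=[
    [0.54, 0, 0, 0.5, 0],
    [0.54, 0, 0, 1.2, 0],
    [0.54, 0, 0, 2, 0],
    [0.54, 0, 0, 3, 0],
    [0.54, 0, 0, 4.5, 0],
    [0.54, 0, 0, 7, 0],
    [0.54, 0, 0, 10, 0],
    [0.54, -4, 2, 13, 0],
    [0.54, -9, 6, 14, 0],
    [0.54, -13, 10, 14, 0],
    [0.54, -16, 15, 14, 0],
    [0.54, -18, 20, 14, 0],
    [0.54, -18, 24, 14, 0],
    [0.54, -18, 24, 14, 0],
    [0.54, -18, 24, 14, 0],
  ],
)

```text
time_s: 8.82
ee_pos: [0.408, 0.165, 0.4591]
eef_rot: [3.141, 0.0, 2.863]
force: [-0.2, -0.6, 0.1]
grip_width: 0.0429
grip_force: 0.0
```

```bash
python3 - <<'E'
from station import ctrl
import cv2,numpy as np
o=ctrl.get_obs();print(o["ee_pos"],o["force"],o["time_s"])
a=ctrl.camera("top")["image"][140:260,230:330];s=ctrl.camera("scene")["image"][150:270,170:300]
r=lambda s:cv2.resize(s,None,fx=3.4,fy=3.4,interpolation=cv2.INTER_CUBIC)
cv2.imwrite("pics/d4.png",np.hstack([r(a),r(s)])[:,:800,::-1])
E
```

```text
[0.40803501 0.16499474 0.45905696] [-0.22177629 -0.56614485  0.07843043] 8.825
```

View pics/d4.png

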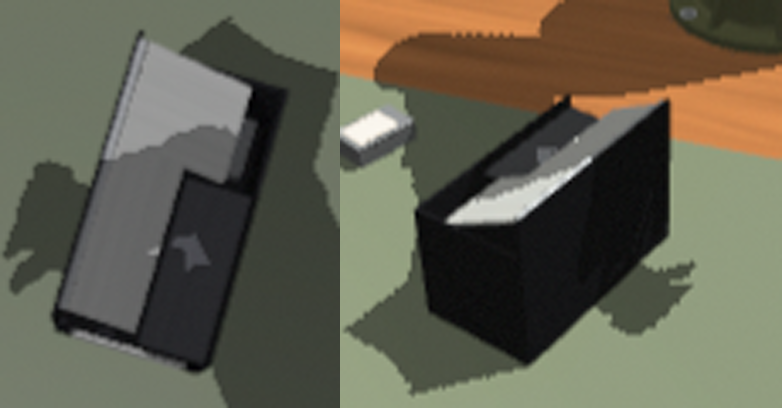

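The flap is back at its shut outline, the lane is empty, and the pack shows down in the pit through the gap at (243,150). Nothing is touching, so I'm handing in.

```bash
python3 -c "
from station import ctrl
print(ctrl.hand_in())"
```

```text
the job is handed in; nothing more can be done
None
```

The pack is in the bin's pit, pushed in without being gripped while the flap was held open; the flap swung shut by itself, the other objects were left alone, and the job was handed in at about 9 s.

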